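# Lock a build plate into the scraping jig with a T-key

## Task

Get the build plate ready for scraping: push it by its front lip along the jig until it is fully home against the blue end stop, then take the red-handled T-key from its stand, pass its foot down through the slot in the plate and jig until its collar sits on the plate, and turn it a quarter turn so that it locks. Let go and leave the key upright with the plate still home; leave the other things on the table where they are.

Things in the scene. Friction and masses are not known exactly. Their poses are not given: they have to be found in the camera images.
- jig: Scraping jig, fixed, placed anew each time: aluminium deck 265 x 170 mm, 10 mm thick, top 35 mm above the table, hollow below. Origin on the table below the slot's centre. +x: the way the plate slides home (away from the robot, +-20 degrees). Deck from x = -150 to +115 mm. Blue rails at both sides: inner faces y = +-67 mm, 47 mm high. Blue end stop: face at x = +95 mm, 55 mm high.
- jig_slot (a point): Centre of the slot in the jig's deck, at the deck's top (35 mm above the table), jig x = y = 0. The slot goes right through, 20 mm along jig x and 60 mm along jig y.
- build_plate: Loose dark steel plate 150 (x) x 130 (y) x 8 mm, 0.3 to 0.6 kg, on the deck between the rails (2 mm play each side), x axis along the jig's. Origin: centre of its underside. Starts 30 to 60 mm short of home; home is origin at jig x = +20 mm. An orange print up to 14 mm high is stuck on its rear part (plate x = +31 to +61 mm).
- plate_lip (a point): Middle of the front face of the plate's upright lip, at plate x = -75 mm, 15 mm above the plate's underside. The lip is 8 mm thick, 100 mm wide along y; its top is 58 mm above the table. Pushing takes up to about 7 N.
- plate_slot (a point): Centre of the slot in the plate, at its top face (43 mm above the table), plate x = -20 mm. Slot 18 mm along plate x, 52 mm along plate y; it lies over the jig's slot when the plate is home.
- t_key: Loose T-key, 0.12 kg, upright, z up. Origin: centre of the underside of its steel collar (44 mm diameter, 8 mm thick). Above it a red paddle handle 12 mm thick (x), 70 mm wide (y), 16 to 56 mm above the origin; grip it across the 12 mm. Same after half a turn. Locked: origin 43 mm above the table, key y along jig x; either turning direction will do.
- key_foot (a point): Centre of the underside of the key's foot, 31 mm below the key's origin. Foot 12 mm (x) x 44 mm (y) x 10 mm high, in line with the handle; between foot and collar is a round stem 12 mm in diameter, 21 mm long. With the collar on the plate the foot is 3 mm clear below the deck and free to turn.
- key_stand: Fixed grey block 70 (x) x 100 (y) x 40 mm high, placed anew each time, left or right of the jig; origin: centre of its underside. Through slot 24 mm (x) x 60 mm (y), in which the key stands loosely at the start, collar on the top face and handle along the stand's y. Draw the key at least 35 mm straight up to clear it.
- mug: Bystander: white mug 80 x 115 x 91 mm, origin at the centre of its underside.
- glue_stick: Bystander: upright white and teal glue stick, 30 mm diameter, 98 mm high, origin at the centre of its underside.
There are look-alikes about, which are no part of the job. What is shaped like the build_plate but brown or pink is not meant.

How it is judged:
By the outcome, as a careful person would: the job done as asked, in the order asked, and still so for the second after the job is handed in, with the robot touching nothing.
It also fails if it takes over 64 s, if anything falls off the work surface, if the arm or the gripper's body presses on something with over 40 N, if the wrist force passes 120 N, or if a joint passes its speed limit or range.

## Robot

A 6-joint arm with a two-finger parallel gripper is mounted at the origin on a cart in front of the work surface, level with it; the furniture and walls round the work are solid. World frame = base frame: x ahead of the robot, y to its left, z up, the work surface at z = 0. Lengths are in m, angles in rad, forces in N, time in s.
With the tool pointing down it reaches from about 0.35 to 0.975 m from the base axis. Payload 4.9 kg.
Tool frame: the origin (TCP) lies midway between the tips of the shut fingers; the grasp point (between the pads) lies 19 mm behind it; z points along the fingers, y is the line along which they close (so a half turn about z gives the same grasp; the last joint's range is limited). The gripper opens to 85 mm and grips with 20 to 120 N. Pads are 22 mm wide; open, the fingers measure 114 mm over their backs; the gripper's body (76 mm by 85 mm) begins 54 mm behind the grasp point. The pads swing forward as they close: fully open they stand 13 mm farther back than shut.
Start: joints at [-1.335, 0.053, 1.613, -0, 1.476, -0.119], TCP at [0.217, -0.586, 0.231] pointing down, gripper open.
Joint ranges: [-3.01, 3.01], [-1.01, 2.22], [0.06, 2.58], [-1.02, 4.17], [0.09, 2.62], [-3.14, 3.14]. Speed limits (rad/s): [2.57, 2.57, 3.14, 3.14, 3.14, 3.14].

## Interface

Orientations are given as a unit quaternion [w, x, y, z].
In Python, from plant import state, grab_frame, job_done, cut_out, place_of gives the robot as it stands.
- The arm moves only by the tool jog_arm, never from a script. Its argument "motion" is text: rows parted by semicolons, each of 7 numbers parted by spaces: the opening in per cent of the stroke, from 0 (shut) to 100 (fully open), then the shift along the tool's x, y, z as a fraction of full scale, then the turn, a rotation vector about the tool's x, y, z as a fraction of full scale. A call has exactly 5 rows; each row is the pose to reach, as a shift and turn from the pose commanded when the call began, along the tool's axes at that moment; what a row does not reach only later rows make up. Full scale, the value 1, is 50 cm for a shift and 1.5 rad for a turn. A row lasts 1/8 s, in which the tool goes at most 62.5 mm and 10.7 degrees, less where a joint would pass 70% of its speed; a pose out of reach is approached as far as the arm can. A call with a number of a shift or a turn outside -1 to 1 is refused whole. A call with a gripper value outside its range is refused whole. The fingers move at their own pace and stop on an object; the grip force is fixed at half the most. Time passes only in rows, so rows that repeat a pose let the fingers close, or fill a call up. It gives the time, the measured TCP pose, the force, the opening and the grip force at its end, in the units of the state.
- state(): the state, without advancing time (a new reading comes with each control period).
- grab_frame(name): name is "scene" or "top"; returns a dict with "color" (480x640x3 uint8, red, green, blue), "range_z" (480x640 float32, m along the optical axis (not along the pixel's ray), 0 where there is no reading), "intrinsics" (3x3 intrinsics, pixels), "world_from_camera" (4x4, takes a point from camera to world coordinates). Camera axes: x right, y up, looking along -z (the intrinsics and any distortion apply to the point x, -y, -z); pixel columns grow to the right and rows downward; lengths in m; the calibration is good to about 2 mm. A picture is of the moment at which its call begins.
- job_done(): hands the job in; it is judged then, once.
Trained networks look in the newest picture that a camera, given by its name, has taken for a name from the list of things; names that differ only in an ending like _2 or _b are one class to them, and where a whole thing is asked for, a point or a joint stands for the part that bears it (a point fixed in the world has none). Each returns a list of dicts, best first, with "p" (0 to 1); they miss things now and then, are a little off and sometimes report something else, mostly with a low value. They report only what shows in the picture. A call takes as long as a camera call. They do not tell look-alikes from the thing itself.
- cut_out(camera, thing): "pixels" (480x640 bool, what is visible of it).
- place_of(camera, thing): "at" ([x, y, z] in m, in world coordinates, good to about 4 mm: a listed point, or the origin of a listed thing).
The state is a dict: "time": time; "joint_pos": joint angles; "joint_vel": joint speeds; "joint_efforts": joint torques, N m; "tool_pos": TCP position; "tool_rot": TCP orientation; "contact_force": force on the tool from outside, world axes, zero at the start; "ft_torque": the same for the moment, N m; "gripper_width": opening from 0.0 (shut) to 1.0 (fully open); "grasp_force": force on a finger pad.
Only numpy, scipy, OpenCV 4.12 (cv2) and the standard library are available. Lean on these libraries where they do the work, as an engineer would, in place of code of your own. Each camera call takes 0.05 s, during which the arm holds its last target. There are 200 camera calls.

## Working session

There is one attempt and no reset: what is moved stays moved. The work goes in short steps, Python scripts to look and compute and a tool call to move; the robot and the scene stay as the last step left them, time stands still between calls to the robot, and variables do not carry over. Pictures are saved under pics/ and viewed, at most 10 in all, crops included, and the job is handed in when it is done.

Besides the shell and the picture viewer there is one more tool, called after "Request:" as name(argument=value, ...) on one line, values as JSON. jog_arm: Moves the arm, as the interface text tells. Shift numbers are shares of 50 cm and turn numbers shares of 1.5 rad, none past 1 either way. Its arguments: {"type":"object","properties":{"motion":{"type":"string"}},"required":["motion"]}

```bash
ls; mkdir -p pics; python3 - <<'E'
from plant import *
import cv2,numpy as np
s=state();print({k:np.round(v,3) for k,v in s.items()})
for c in("scene","top"):
    f=grab_frame(c);cv2.imwrite(f"pics/{c}0.png",f["color"][:,:,::-1]);print(c,f["world_from_camera"].round(3).tolist(),f["intrinsics"].round(1).tolist())
    for t in("jig","jig_slot","build_plate","plate_lip","plate_slot","t_key","key_foot","key_stand","mug","glue_stick"):
        print(c,t,[(round(float(d["p"]),2),np.round(d["at"],3).tolist()) for d in place_of(c,t)[:3]])
E
```

```text
pics
{'time': np.float64(0.0), 'joint_pos': array([-1.335,  0.053,  1.614, -0.   ,  1.476, -0.119]), 'joint_vel': array([ 0.001, -0.   , -0.   , -0.001,  0.001, -0.001]), 'joint_efforts': array([ 0.0000e+00, -3.9368e+01, -3.7018e+01, -0.0000e+00,  7.0000e-03,
       -0.0000e+00]), 'tool_pos': array([ 0.217, -0.585,  0.23 ]), 'tool_rot': array([-0.001,  0.984,  0.176, -0.   ]), 'contact_force': array([-0.738,  0.179,  0.081]), 'ft_torque': array([-0.027, -0.   ,  0.075]), 'grasp_force': np.float64(0.0), 'gripper_width': np.float64(0.997)}
scene [[-0.526, 0.491, -0.694, -0.494], [-0.85, -0.311, 0.425, 0.673], [-0.008, 0.814, 0.581, 1.002], [0.0, 0.0, 0.0, 1.0]] [[622.8, 0.0, 316.7], [0.0, 622.8, 238.8], [0.0, 0.0, 1.0]]
scene jig [(0.77, [0.613, -0.119, -0.0]), (0.26, [0.612, -0.126, 0.034])]
scene jig_slot [(0.61, [0.615, -0.128, 0.032])]
scene build_plate [(0.84, [0.585, -0.126, 0.034]), (0.74, [0.382, 0.134, -0.001]), (0.65, [0.8, 0.157, -0.002])]
scene plate_lip [(0.88, [0.786, 0.083, 0.017]), (0.82, [0.315, 0.149, 0.016]), (0.62, [0.506, -0.113, 0.052])]
scene plate_slot [(0.82, [
[... 615 characters left out ...]
0.571, 0.138, 0.042]), (0.46, [0.493, -0.414, -0.002]), (0.29, [0.582, -0.123, 0.033])]
top build_plate [(0.94, [0.581, -0.124, 0.034]), (0.9, [0.798, 0.156, -0.003]), (0.8, [0.382, 0.132, -0.003])]
top plate_lip [(0.83, [0.31, 0.147, 0.006]), (0.73, [0.788, 0.083, 0.011]), (0.65, [0.508, -0.112, 0.049])]
top plate_slot [(0.82, [0.56, -0.124, 0.041]), (0.82, [0.796, 0.132, 0.007]), (0.65, [0.361, 0.141, 0.006])]
top t_key [(0.72, [0.572, 0.139, 0.037]), (0.25, [0.491, -0.414, -0.0])]
top key_foot [(0.71, [0.494, -0.413, -0.002]), (0.69, [0.568, 0.135, 0.01]), (0.34, [0.505, -0.114, 0.051])]
top key_stand [(0.56, [0.568, 0.135, 0.0])]
top mug [(0.74, [0.435, 0.402, -0.002])]
top glue_stick []
```

View pics/top0.png

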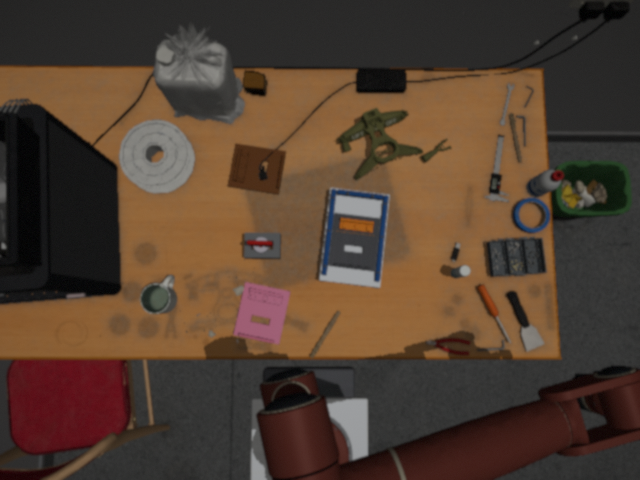

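View pics/scene0.png

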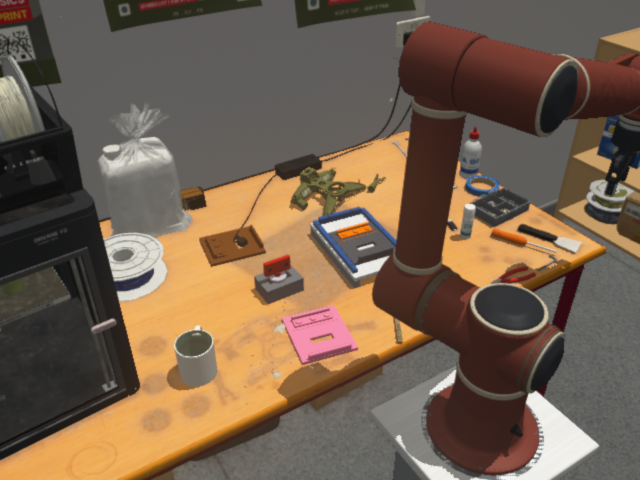

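The top view shows the dark plate with its orange print in the blue-railed jig at (357,240). The red key is in its grey stand at (261,243). Similar shapes are the brown plate (257,168) and the pink plate (262,312). Only the dark one in the jig fits the description, so I'll confirm it in a crop and measure it.

```bash
cat > h.py <<'E'
from plant import *
import cv2,numpy as np
def cloud(c):
    f=grab_frame(c);d=f["range_z"];K=f["intrinsics"];v,u=np.mgrid[:480,:640]
    P=np.stack([(u-K[0,2])/K[0,0]*d,-(v-K[1,2])/K[1,1]*d,-d,np.ones_like(d)],-1)@f["world_from_camera"].T
    W=P[...,:3];W[d<=0]=np.nan
    return f["color"],cv2.cvtColor(f["color"],cv2.COLOR_RGB2HSV),W
def box(W,x0,x1,y0,y1,z0,z1):
    return (W[...,0]>x0)&(W[...,0]<x1)&(W[...,1]>y0)&(W[...,1]<y1)&(W[...,2]>z0)&(W[...,2]<z1)
def rect(p):
    (c,s,a)=cv2.minAreaRect((p[:,:2]*1000).astype(np.float32));return np.round(c,1),np.round(s,1),round(a,1)
E
python3 - <<'E'
from h import *
for c in("top","scene"):
    C,H,W=cloud(c)
    blue=(abs(H[...,0].astype(int)-110)<12)&(H[...,1]>120)&box(W,.4,.8,-.25,0,.02,.09)
    red=((H[...,0]<6)|(H[...,0]>172))&(H[...,1]>130)&box(W,.48,.66,.05,.22,.03,.13)
    grey=(H[...,1]<60)&box(W,.48,.66,.05,.22,.033,.047)
    orange=(H[...,0]>6)&(H[...,0]<18)&(H[...,1]>150)&box(W,.55,.7,-.2,-.05,.045,.07)
    dark=(H[...,2]<110)&box(W,.45,.7,-.22,-.03,.036,.065)&~blue
    for n,m in(("blue",blue),("red",red),("grey",grey),("orange",orange),("dark",dark)):
        p=W[m]; 
        if len(p)>5: print(c,n,len(p),rect(p),"z pct",np.percentile(p[:,2],[5,50,95]).round(3),"mean",p.mean(0).round(4))
    p=W[red][:,:2]; q=p-p.mean(0); e=np.linalg.svd(q,full_matrices=0)[2][0]; print("key yaw",np.degrees(np.arctan2(e[1],e[0]))%180, np.ptp(q@e))
    np.savez(f"{c}.npz",W=W,blue=blue,dark=dark,C=C,H=H)
    r=(slice(170,300),slice(220,410)) if c=="top" else (slice(190,370),slice(230,430))
    cv2.imwrite(f"pics/{c}_crop.png",cv2.resize(C[r][:,:,::-1],None,fx=3 if c=="top" else 2.5,fy=3 if c=="top" else 2.5,interpolation=cv2.INTER_CUBIC))
E
python3 -c "
import cv2,numpy as np
a=cv2.imread('pics/top_crop.png');print(a.shape)"
```

```text
top blue 657 (array([ 599.1, -123.8]), array([156.7, 236.7]), 83.4) z pct [0.038 0.045 0.054] mean [ 0.6181 -0.1253  0.0452]
top red 104 (array([569.1, 138.4]), array([69.6, 17.2]), 81.6) z pct [0.084 0.093 0.099] mean [0.5681 0.1381 0.092 ]
top grey 607 (array([569. , 135.3]), array([ 68.5, 100.6]), 0.1) z pct [0.034 0.039 0.045] mean [0.5681 0.1335 0.0389]
top orange 281 (array([ 625.4, -127.6]), array([93. , 32.5]), 83.7) z pct [0.045 0.049 0.057] mean [ 0.6249 -0.1274  0.0502]
top dark 2007 (array([ 593.8, -123.3]), array([167.2, 231. ]), 83.4) z pct [0.037 0.041 0.051] mean [ 0.572  -0.1217  0.0419]
key yaw 87.55690723247378 0.06840168830161045
scene blue 376 (array([ 598. , -123.7]), array([161.6, 244.1]), 83.2) z pct [0.043 0.047 0.055] mean [ 0.6145 -0.1089  0.0479]
scene red 228 (array([565.2, 137.9]), array([68.1, 15.2]), 83.8) z pct [0.057 0.087 0.098] mean [0.5655 0.1348 0.0825]
scene grey 531 (array([566.2, 134.7]), array([105.8,  72.8]), 86.0) z pct [0.036 0.04  0.045] mean [0.5575 0.1397 0.0404]
scene orange 287 (array([ 620.9, -127.5]), array([96.2, 35.7]), 83.6) z pct [0.046 0.05  0.058] mean [ 0.6241 -0.1269  0.0508]
scene dark 1413 (array([ 592.9, -118.8]), array([164.8, 223.8]), 86.6) z pct [0.039 0.043 0.055] mean [ 0.5634 -0.1153  0.0443]
key yaw 87.91071979952652 0.06846033786941663
(390, 570, 3)
```

View pics/top_crop.png

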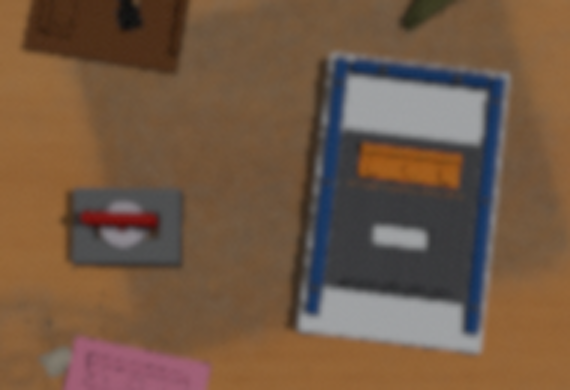

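The crop shows the dark plate with its orange print between the blue rails (crop 400,220) and the red key in its grey stand (crop 120,225). The brown and pink plates lie outside the jig. Next I'll fix the jig frame and work out the moves.

```bash
cat >> h.py <<'E'
from scipy.spatial.transform import Rotation as R
def go(xyz,yaw):
    """tool-axis shift and turn (fractions) from now to TCP xyz, tool pointing down, tool x at yaw deg"""
    s=state();q=s["tool_rot"];A=R.from_quat(np.r_[q[1:],q[0]])
    T=R.from_euler("z",yaw,degrees=True)*R.from_euler("x",180,degrees=True)
    print("t",round(s["time"],2),"tcp",np.round(s["tool_pos"],4),"F",np.round(s["contact_force"],1),
      "shift",(A.inv().apply(np.array(xyz)-s["tool_pos"])/.5).round(4),"turn",((A.inv()*T).as_rotvec()/1.5).round(4))
E
python3 - <<'E'
from h import *
for c in("top","scene"):
    d=np.load(c+".npz");W=d["W"];a=np.radians(-6.5);u=np.array([np.cos(a),np.sin(a)]);n=np.array([-u[1],u[0]]);o=np.array([.614,-.1255])
    V=d["H"][...,2];m=box(W,.4,.8,-.3,.05,.025,.07);X=(W[...,:2]-o)@u*1000;Y=(W[...,:2]-o)@n*1000
    print(c,"deck",np.percentile(X[m],[.5,99.5]).round(1),np.percentile(Y[m],[.5,99.5]).round(1))
    b=d["blue"]
    for lo,hi in((-110,-60),(-60,0),(0,60)):
        k=b&(X>lo)&(X<hi);print(" rail",lo,[ (Y[k&(Y*s>0)].mean().round(1),(k&(Y*s>0)).sum()) for s in(1,-1)])
    k=b&(abs(Y)<50)&(X>60);print(" stop",np.percentile(X[k],[3,50,97]).round(1))
    k=(abs(Y)<45)&(X<80)&(X>-140)
    h=[(x,int(np.median(V[k&(abs(X-x)<2)])),round(1000*float(np.nanmedian(W[...,2][k&(abs(X-x)<2)])))) for x in range(-140,90,6)];print(h)
    k=(abs(X+55)<25)&(abs(Y)<45)&(V>130)&box(W,.4,.8,-.3,.05,.025,.07);print(" slot",X[k].mean(),Y[k].mean(),k.sum())
go([.476,-.110,.23],-6.5)
E
```

```text
top deck [-152.8  180.9] [-85.5  83.1]
 rail -110 [(np.float64(73.5), np.int64(65)), (np.float64(-72.3), np.int64(59))]
 rail -60 [(np.float64(73.1), np.int64(74)), (np.float64(-72.8), np.int64(70))]
 rail 0 [(np.float64(73.2), np.int64(73)), (np.float64(-73.4), np.int64(73))]
 stop [ 93.7  97.8 102.1]
  return _methods._mean(a, axis=axis, dtype=dtype,
  ret = ret.dtype.type(ret / rcount)
Traceback (most recent call last):
ValueError: cannot convert float NaN to integer
```

```bash
python3 - <<'E'
from h import *
for c in("top","scene"):
    d=np.load(c+".npz");W=d["W"];a=np.radians(-6.7);u=np.array([np.cos(a),np.sin(a)]);n=np.array([-u[1],u[0]]);o=np.array([.614,-.1255])
    V=d["H"][...,2];X=(W[...,:2]-o)@u*1000;Y=(W[...,:2]-o)@n*1000;b=d["blue"]
    for lo,hi in((-110,-60),(-60,0),(0,60)):
        k=b&(X>lo)&(X<hi)&(W[...,2]>.043);print(c,"rail",lo,[(round(float(np.median(Y[k&(Y*s>0)])),1),(k&(Y*s>0)).sum()) for s in(1,-1)])
    k=(abs(Y)<40)
    print([(x,int(np.median(V[k&(abs(X-x)<4)])),round(1000*float(np.nanmedian(W[...,2][k&(abs(X-x)<4)])))) for x in range(-130,90,6) if (k&(abs(X-x)<4)).any()])
    k=(abs(X+55)<20)&(abs(Y)<40)&(V>130);print(" slot",X[k].mean(),Y[k].mean(),k.sum())
go([.476,-.110,.23],-6.7)
E
```

```text
top rail -110 [(72.9, np.int64(35)), (-72.8, np.int64(32))]
top rail -60 [(73.1, np.int64(37)), (-73.2, np.int64(42))]
top rail 0 [(74.6, np.int64(41)), (-72.8, np.int64(42))]
[(-130, 163, 32), (-124, 163, 33), (-118, 162, 33), (-112, 126, 36), (-106, 54, 54), (-100, 55, 41), (-94, 60, 40), (-88, 61, 40), (-82, 61, 40), (-76, 61, 40), (-70, 62, 40), (-64, 85, 38), (-58, 137, 35), (-52, 147, 34), (-46, 82, 37), (-40, 61, 40), (-34, 61, 40), (-28, 61, 40), (-22, 60, 40), (-16, 62, 40), (-10, 72, 41), (-4, 104, 44), (2, 150, 47), (8, 157, 48), (14, 149, 46), (20, 139, 52), (26, 121, 46), (32, 76, 41), (38, 81, 39), (44, 144, 32), (50, 162, 32), (56, 163, 33), (62, 163, 32), (68, 163, 33), (74, 163, 31), (80, 163, 32), (86, 162, 32)]
 slot -54.20573434387982 0.05546439713930261 85
scene rail -110 [(73.8, np.int64(51)), (-72.3, np.int64(17))]
scene rail -60 [(73.5, np.int64(50)), (-72.2, np.int64(40))]
scene rail 0 [(73.0, np.int64(51)), (-72.2, np.int64(36))]
[(-130, 122, -2), (-124, 126, 0), (-118, 108, -740), (-112, 92, 40), (-106, 80, 43), (-100, 104, -745), (-94, 106, -748), (-88, 105, -748), (-82, 100, -741), (-76, 99, 41), (-70, 105, -349), (-64, 106, -741), (-58, 108, -746), (-52, 107, -740), (-46, 103, 35), (-40, 99, 38), (-34, 100, 37), (-28, 102, -740), (-22, 102, 40), (-16, 106, 41), (-10, 110, 39), (-4, 121, 44), (2, 186, 45), (8, 193, 45), (14, 186, 47), (20, 154, 50), (26, 112, -741), (32, 107, -751), (38, 106, -749), (44, 108, -748), (50, 112, -749), (56, 117, -743), (62, 233, 32), (68, 233, 31), (74, 116, -742), (80, 116, -742), (86, 112, 34)]
 slot -54.22778950335706 -0.5724288791918787 55
t 1.2 tcp [ 0.2171 -0.586   0.2313] F [ 0.1 -0.3  0.4] shift [ 0.8163 -0.7129  0.0026] turn [-0.     -0.      0.3145]
```

Request:
jog_arm(motion="0 0.082 -0.071 0 0 0 0.063; 0 0.163 -0.143 0 0 0 0.126; 0 0.245 -0.214 0 0 0 0.189; 0 0.327 -0.285 0 0 0 0.252; 0 0.408 -0.357 0 0 0 0.3145")

```text
time: 1.82
tool_pos: [0.347, -0.3463, 0.2315]
tool_rot: [0.0, 0.998, -0.06, 0.0]
contact_force: [0.5, 0.6, 0.6]
gripper_width: 0.002
grasp_force: 0.0
```

```bash
python3 -c "
from h import *
go([.476,-.109,.13],-6.7)"
```

```text
t 1.82 tcp [ 0.347  -0.3463  0.2315] F [0.5 0.6 0.6] shift [ 0.199  -0.5022  0.2029] turn [ 0.0002 -0.0004 -0.0023]
```

Request:
jog_arm(motion="0 0.04 -0.1 0.04 0 0 0; 0 0.08 -0.2 0.08 0 0 0; 0 0.12 -0.3 0.12 0 0 0; 0 0.16 -0.4 0.16 0 0 0; 0 0.2 -0.502 0.203 0 0 0")

```text
time: 2.45
tool_pos: [0.4759, -0.1087, 0.1298]
tool_rot: [0.0, 0.998, -0.058, 0.001]
contact_force: [0.4, -0.6, 1.1]
gripper_width: -0.001
grasp_force: 0.0
```

```bash
python3 -c "
from h import *
a=np.radians(-6.7);u=np.array([np.cos(a),np.sin(a)]);o=np.array([.614,-.1255])
p=o-.139*u;print(p);go([*p,.043],-6.7)"
```

```text
[ 0.47594928 -0.10928277]
t 2.45 tcp [ 0.4759 -0.1087  0.1298] F [ 0.4 -0.6  1.1] shift [-1.000e-04  1.100e-03  1.736e-01] turn [ 0.0004 -0.0011 -0.    ]
```

Request:
jog_arm(motion="0 0 0.001 0.08 0 0 0; 0 0 0.001 0.15 0 0 0; 0 0 0.001 0.173 0 0 0; 0 0.015 0.001 0.173 0 0 0; 0 0.03 0.001 0.173 0 0 0")

```text
time: 3.08
tool_pos: [0.4918, -0.1133, 0.0453]
tool_rot: [0.001, 0.998, -0.059, 0.002]
contact_force: [-0.2, -0.1, 0.9]
gripper_width: -0.001
grasp_force: 0.0
```

Request:
jog_arm(motion="0 0.016 0 0 0 0 0; 0 0.032 0 0 0 0 0; 0 0.048 0 0 0 0 0; 0 0.064 0 0 0 0 0; 0 0.08 0 0 0 0 0")

```text
time: 3.7
tool_pos: [0.53, -0.1171, 0.0433]
tool_rot: [-0.0, 0.998, -0.058, -0.0]
contact_force: [-5.2, -0.2, 4.5]
gripper_width: 0.0
grasp_force: 2.5
```

Request:
jog_arm(motion="0 0.006 0 0 0 0 0; 0 0.012 0 0 0 0 0; 0 0.018 0 0 0 0 0; 0 0.024 0 0 0 0 0; 0 0.028 0 0 0 0 0")

```text
time: 4.32
tool_pos: [0.5436, -0.1187, 0.0432]
tool_rot: [-0.0, 0.998, -0.058, 0.0]
contact_force: [-4.5, 0.6, 2.5]
gripper_width: -0.001
grasp_force: 1.9
```

Request:
jog_arm(motion="0 0.001 0 0 0 0 0; 0 0.002 0 0 0 0 0; 0 0.003 0 0 0 0 0; 0 0.004 0 0 0 0 0; 0 0.004 0 0 0 0 0")

```text
time: 4.95
tool_pos: [0.5456, -0.1189, 0.0432]
tool_rot: [-0.0, 0.998, -0.058, 0.0]
contact_force: [-1.8, 0.5, -0.2]
gripper_width: -0.002
grasp_force: 1.0
```

Request:
jog_arm(motion="0 0.001 0 0 0 0 0; 0 0.002 0 0 0 0 0; 0 0.003 0 0 0 0 0; 0 0.004 0 0 0 0 0; 0 0.005 0 0 0 0 0")

```text
time: 5.58
tool_pos: [0.5464, -0.119, 0.0432]
tool_rot: [-0.0, 0.998, -0.058, -0.002]
contact_force: [-10.0, 0.8, 6.1]
gripper_width: -0.004
grasp_force: 5.1
```

Request:
jog_arm(motion="0 0.001 0 0 0 0 0; 0 0.002 0 0 0 0 0; 0 0.003 0 0 0 0 0; 0 0.004 0 0 0 0 0; 0 0.004 0 0 0 0 0")

```text
time: 6.2
tool_pos: [0.5464, -0.119, 0.0432]
tool_rot: [-0.0, 0.998, -0.058, -0.005]
contact_force: [-15.9, 1.7, 11.9]
gripper_width: 0.003
grasp_force: 8.6
```

Request:
jog_arm(motion="0 -0.015 0 0 0 0 0; 0 -0.05 0 0 0 0 0; 0 -0.06 0 -0.1 0 0 0; 0 -0.06 0 -0.22 0 0 -0.1; 100 -0.06 0 -0.32 0 0 -0.2")

```text
time: 6.82
tool_pos: [0.5212, -0.1162, 0.2064]
tool_rot: [0.001, 0.996, 0.094, 0.002]
contact_force: [0.1, -0.4, -1.0]
gripper_width: 0.2
grasp_force: 0.0
```

```bash
python3 -c "
from h import *
go([.567,.137,.2],80)"
```

```text
t 6.83 tcp [ 0.5212 -0.1162  0.2064] F [ 0.1 -0.4 -1. ] shift [ 0.1846 -0.4805  0.0126] turn [ 0.0031 -0.0017 -0.8055]
```

Request:
jog_arm(motion="100 0.037 -0.096 0 0 0 -0.12; 100 0.074 -0.192 0 0 0 -0.24; 100 0.111 -0.288 0 0 0 -0.36; 100 0.148 -0.384 0 0 0 -0.48; 100 0.185 -0.48 0.01 0 0 -0.6")

```text
time: 7.45
tool_pos: [0.5688, 0.1388, 0.1995]
tool_rot: [0.001, 0.855, 0.518, 0.002]
contact_force: [0.9, -0.4, -0.4]
gripper_width: 1.003
grasp_force: 0.0
```

```bash
cat >> h.py <<'E'
def key(c,z0=.06,zr=.14,x=(.48,.66),y=(.05,.22)):
    C,H,W=cloud(c)
    m=((H[...,0]<6)|(H[...,0]>172))&(H[...,1]>130)&box(W,x[0],x[1],y[0],y[1],z0,zr)
    p=W[m]
    if len(p)<10: print(c,"no key",len(p));return C,H,W
    r=rect(p);print(c,"red",len(p),*r,"top z",np.percentile(p[:,2],97).round(4),"min z",np.percentile(p[:,2],3).round(4));return C,H,W
E
python3 - <<'E'
from h import *
a=np.radians(-6.7);u=np.array([np.cos(a),np.sin(a)]);n=np.array([-u[1],u[0]]);o=np.array([.614,-.1255])
for c in("top","scene"):
    C,H,W=key(c)
    V=H[...,2];X=(W[...,:2]-o)@u*1000;Y=(W[...,:2]-o)@n*1000
    k=(abs(X)<20)&(abs(Y)<40)&(V>125)&(W[...,2]>0.02);print(c," slot",X[k].mean(),Y[k].mean(),k.sum())
    for t in("plate_slot","jig_slot","build_plate","t_key"):print(t,[(round(float(d["p"]),2),np.round(d["at"],3).tolist()) for d in place_of(c,t)[:3]])
    print("slot world",np.nanmean(W[k],0).round(4)); cv2.imwrite(f"pics/{c}1.png",cv2.resize(C[170:300,220:410] if c=="top" else C[180:340,230:430],None,fx=3,fy=3,interpolation=cv2.INTER_CUBIC)[:,:,::-1])
go([.567,.137,.2],88.5)
E
```

```text
top red 15 [566.5 132. ] [ 7.7 11.9] 50.5 top z 0.0994 min z 0.0833
top  slot nan nan 0
plate_slot [(0.95, [0.612, -0.131, 0.042]), (0.59, [0.794, 0.133, 0.006]), (0.37, [0.569, 0.132, 0.0])]
jig_slot []
build_plate [(0.92, [0.795, 0.155, -0.0]), (0.75, [0.63, -0.127, 0.034]), (0.66, [0.381, 0.136, -0.001])]
t_key [(0.6, [0.614, -0.126, 0.045]), (0.4, [0.571, 0.14, 0.039])]
slot world [nan nan nan]
scene red 301 [565.6 138.4] [67.  15.4] 89.1 top z 0.0983 min z 0.0614
scene  slot nan nan 0
plate_slot [(0.78, [0.366, 0.141, 0.009]), (0.55, [0.797, 0.136, 0.003])]
jig_slot [(0.96, [0.61, -0.128, 0.036])]
build_plate [(0.94, [0.802, 0.156, 0.002]), (0.83, [0.38, 0.131, -0.001]), (0.77, [0.634, -0.13, 0.033])]
t_key [(0.6, [0.569, 0.136, 0.037])]
slot world [nan nan nan]
t 7.95 tcp [0.5676 0.1358 0.1986] F [-0.3 -0.4  0.6] shift [ 0.0015 -0.0022 -0.0029] turn [ 5.00e-04 -1.00e-04 -3.09e-01]<stdin>:6: RuntimeWarning: Mean of empty slice.
  ret = ret.dtype.type(ret / rcount)
<stdin>:8: RuntimeWarning: Mean of empty slice
```

View pics/top1.png

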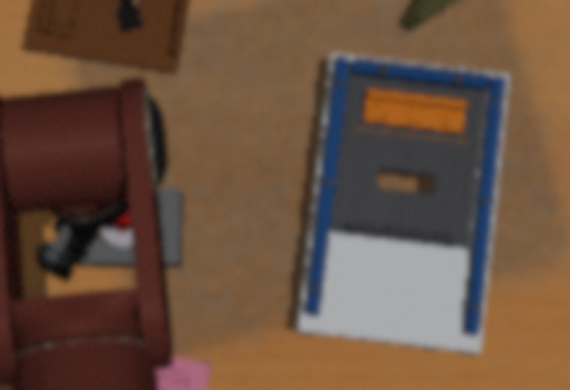

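The view shows the plate against the end stop with no gap at (crop 415,75), and the table visible through the slot at (406,182). Next is the key grasp.

Request:
jog_arm(motion="100 0.001 -0.001 0.03 0 0 -0.1; 100 0.0015 -0.002 0.09 0 0 -0.2; 100 0.0015 -0.002 0.17 0 0 -0.309; 100 0.0015 -0.002 0.24 0 0 -0.309; 100 0.0015 -0.002 0.274 0 0 -0.309")

```text
time: 8.57
tool_pos: [0.5656, 0.1371, 0.0591]
tool_rot: [-0.001, 0.716, 0.698, -0.001]
contact_force: [0.1, -1.3, 0.4]
gripper_width: 1.002
grasp_force: 0.0
```

```bash
python3 -c "
from h import *
go([.567,.137,.061],88.5)"
```

```text
t 8.57 tcp [0.5656 0.1371 0.0591] F [ 0.1 -1.3  0.4] shift [-0.0002  0.0028 -0.0039] turn [-0.0021  0.0003  0.0004]
```

Request:
jog_arm(motion="60 0 0.001 0 0 0 0; 20 0 0.002 0 0 0 0; 0 0 0.002 0 0 0 0; 0 0 0.002 0 0 0 0; 0 0 0.002 0 0 0 0")

```text
time: 9.2
tool_pos: [0.5687, 0.1381, 0.0626]
tool_rot: [0.001, 0.716, 0.698, 0.001]
contact_force: [-0.6, -0.2, 3.0]
gripper_width: 0.129
grasp_force: 58.6
```

Request:
jog_arm(motion="0 0 0 0 0 0 0; 0 0 0 -0.03 0 0 0; 0 0 0 -0.08 0 0 0; 0 0 0 -0.13 0 0 0; 0 0 0 -0.18 0 0 0")

```text
time: 9.82
tool_pos: [0.5673, 0.1379, 0.152]
tool_rot: [-0.0, 0.716, 0.699, -0.0]
contact_force: [-0.7, -0.6, -1.6]
gripper_width: 0.134
grasp_force: 58.5
```

```bash
python3 -c "
from h import *
go([.612,-.1265,.148],83.3)"
```

```text
t 9.82 tcp [0.5673 0.1379 0.152 ] F [-0.7 -0.6 -1.6] shift [-0.5265  0.1021  0.0081] turn [-0.0006  0.0001  0.0618]
```

Request:
jog_arm(motion="0 -0.09 0.018 0 0 0 0.012; 0 -0.2 0.039 0 0 0 0.024; 0 -0.31 0.06 0 0 0 0.036; 0 -0.42 0.081 0 0 0 0.048; 0 -0.51 0.1 0 0 0 0.062")

```text
time: 10.45
tool_pos: [0.6114, -0.1202, 0.1514]
tool_rot: [-0.0, 0.748, 0.664, -0.0]
contact_force: [0.6, 0.3, -0.7]
gripper_width: 0.132
grasp_force: 58.6
```

Request:
jog_arm(motion="0 -0.008 0.001 0 0 0 0; 0 -0.0165 0.002 0 0 0 0; 0 -0.0165 0.002 0 0 0 0; 0 -0.0165 0.002 0 0 0 0; 0 -0.0165 0.002 0 0 0 0")

```text
time: 11.08
tool_pos: [0.6117, -0.1257, 0.1514]
tool_rot: [-0.0, 0.747, 0.665, 0.0]
contact_force: [0.3, 0.3, -1.5]
gripper_width: 0.13
grasp_force: 58.6
```

```bash
python3 - <<'E'
from h import *
go([.612,-.1265,.148],83.3)
for c in("top","scene"):
    C,H,W=key(c,.08,.22,(.52,.7),(-.2,-.05))
    for t in("key_foot","t_key","plate_slot","jig_slot"):print(t,[(round(float(d["p"]),2),np.round(d["at"],3).tolist()) for d in place_of(c,t)[:3]])
    cv2.imwrite(f"pics/{c}2.png",cv2.resize(C[170:300,280:440] if c=="top" else C[150:310,270:430],None,fx=3.5,fy=3.5,interpolation=cv2.INTER_CUBIC)[:,:,::-1])
E
```

```text
t 11.07 tcp [ 0.6117 -0.1257  0.1514] F [ 0.3  0.3 -1.5] shift [-0.0016  0.0008  0.0067] turn [-0.     -0.      0.0006]
top red 17 [610.3 -94.8] [11.6  5.9] 37.3 top z 0.1868 min z 0.1598
key_foot [(0.55, [0.607, -0.129, 0.099])]
t_key [(0.53, [0.61, -0.126, 0.13])]
plate_slot [(0.84, [0.361, 0.142, 0.008]), (0.63, [0.614, -0.131, 0.045])]
jig_slot [(0.33, [0.495, -0.411, -0.002])]
scene red 176 [ 609.2 -125. ] [69.7 18.4] 82.8 top z 0.1846 min z 0.1413
key_foot [(0.68, [0.609, -0.123, 0.098])]
t_key [(0.65, [0.61, -0.128, 0.128])]
plate_slot [(0.91, [0.608, -0.126, 0.048]), (0.91, [0.362, 0.139, 0.01]), (0.64, [0.798, 0.134, 0.004])]
jig_slot [(0.87, [0.614, -0.129, 0.031])]
```

View pics/scene2.png

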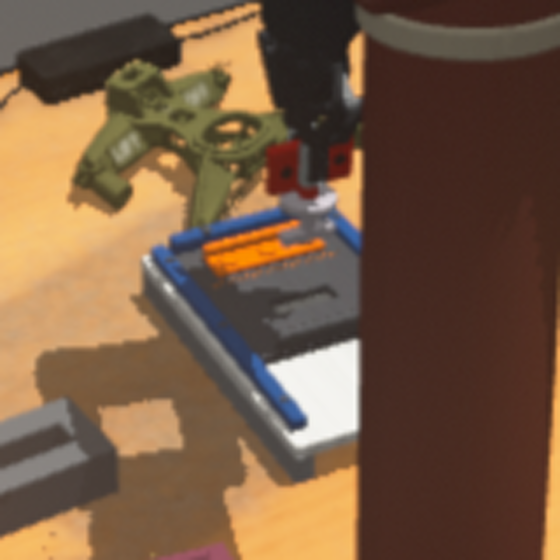

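Request:
jog_arm(motion="0 -0.001 0 0.03 0 0 0; 0 -0.001 0 0.06 0 0 0; 0 -0.001 0 0.085 0 0 0; 0 -0.001 0 0.1 0 0 0; 0 -0.001 0 0.1 0 0 0")

```text
time: 12.2
tool_pos: [0.6111, -0.1268, 0.1002]
tool_rot: [-0.001, 0.747, 0.664, -0.0]
contact_force: [-0.2, 0.6, -0.4]
gripper_width: 0.131
grasp_force: 58.6
```

```bash
python3 - <<'E'
from h import *
go([.612,-.1263,.0656],83.3)
for c in("top","scene"):
    C,H,W=key(c,.06,.2,(.52,.7),(-.2,-.05))
    if c=="scene": cv2.imwrite("pics/scene3.png",cv2.resize(C[190:290,290:390],None,fx=6,fy=6,interpolation=cv2.INTER_CUBIC)[:,:,::-1])
E
```

```text
t 12.2 tcp [ 0.6111 -0.1268  0.1002] F [-0.2  0.6 -0.4] shift [0.0013 0.0018 0.0692] turn [-0.0012 -0.0002 -0.0002]
top red 16 [ 589.7 -101.8] [57.3  5.3] 18.5 top z 0.1597 min z 0.1034
scene red 176 [ 606.8 -125. ] [58.6 47. ] 51.3 top z 0.1352 min z 0.0901
```

View pics/scene3.png

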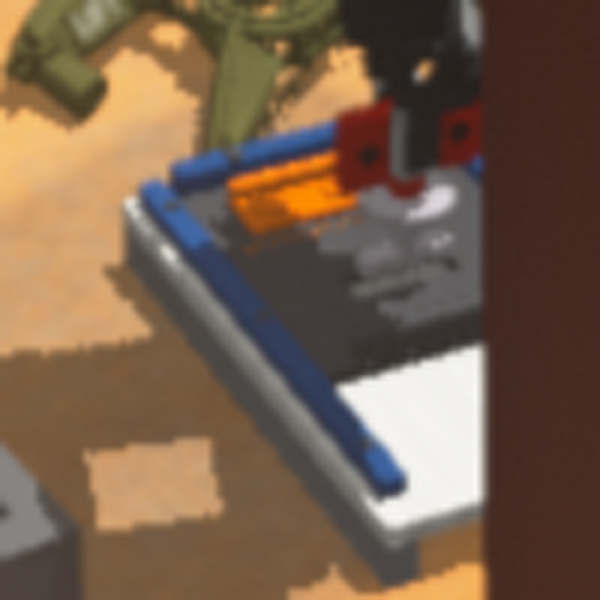

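The foot (360–450, 250) hangs right over the slot (350–455, 280), and the two line up. I'll lower it slowly.

Request:
jog_arm(motion="0 0.0005 0.001 0.005 0 0 0; 0 0.0005 0.001 0.01 0 0 0; 0 0.0005 0.001 0.015 0 0 0; 0 0.0005 0.001 0.019 0 0 0; 0 0.0005 0.001 0.022 0 0 0")

```text
time: 12.92
tool_pos: [0.6121, -0.1268, 0.0901]
tool_rot: [-0.0, 0.747, 0.664, -0.0]
contact_force: [-0.2, -0.0, -0.9]
gripper_width: 0.125
grasp_force: 58.6
```

Request:
jog_arm(motion="0 0 0 0.008 0 0 0; 0 0 0 0.016 0 0 0; 0 0 0 0.024 0 0 0; 0 0 0 0.032 0 0 0; 0 0 0 0.04 0 0 0")

```text
time: 13.55
tool_pos: [0.6122, -0.1268, 0.07]
tool_rot: [-0.0, 0.747, 0.664, -0.0]
contact_force: [0.2, 0.1, -1.3]
gripper_width: 0.13
grasp_force: 58.6
```

Request:
jog_arm(motion="0 0 0 0.002 0 0 0; 0 0 0 0.004 0 0 0; 0 0 0 0.006 0 0 0; 0 0 0 0.007 0 0 0; 0 0 0 0.007 0 0 0")

```text
time: 14.18
tool_pos: [0.6122, -0.1268, 0.0668]
tool_rot: [-0.0, 0.747, 0.664, -0.0]
contact_force: [-0.4, -0.2, -1.0]
gripper_width: 0.136
grasp_force: 58.6
```

Request:
jog_arm(motion="0 0 0 0.001 0 0 0; 0 0 0 0.002 0 0 0; 0 0 0 0.003 0 0 0; 0 0 0 0.003 0 0 0; 0 0 0 0.003 0 0 0")

```text
time: 14.8
tool_pos: [0.6122, -0.1268, 0.0656]
tool_rot: [0.0, 0.747, 0.664, 0.0]
contact_force: [-0.8, 0.3, 1.3]
gripper_width: 0.127
grasp_force: 59.1
```

Request:
jog_arm(motion="0 0 0 0 0 0 0.09; 0 0 0 0 0 0 0.19; 0 0 0 0 0 0 0.29; 0 0 0 0 0 0 0.39; 0 0 0 0 0 0 0.49")

```text
time: 15.42
tool_pos: [0.6125, -0.1273, 0.0656]
tool_rot: [0.001, 0.937, 0.349, 0.0]
contact_force: [-0.5, -0.9, 1.4]
gripper_width: 0.131
grasp_force: 59.0
```

Request:
jog_arm(motion="0 0 0 0 0 0 0.1; 0 0 0 0 0 0 0.2; 0 0 0 0 0 0 0.3; 0 0 0 0 0 0 0.4; 0 0 0 0 0 0 0.5")

```text
time: 16.05
tool_pos: [0.6123, -0.1273, 0.0656]
tool_rot: [0.001, 1.0, -0.018, 0.0]
contact_force: [-1.3, -0.7, 1.2]
gripper_width: 0.13
grasp_force: 59.0
```

```bash
python3 -c "
from h import *
go([.6122,-.1268,.0656],-6.7)"
```

```text
t 16.05 tcp [ 0.6123 -0.1273  0.0656] F [-1.3 -0.7  1.2] shift [-0.0002 -0.0011  0.0001] turn [ 0.0007 -0.0002  0.0538]
```

Request:
jog_arm(motion="0 0 0 0 0 0 0.054; 0 0 0 0 0 0 0.054; 0 0 0 0 0 0 0.054; 30 0 0 0 0 0 0.054; 60 0 0 0 0 0 0.054")

```text
time: 16.68
tool_pos: [0.6121, -0.1266, 0.0651]
tool_rot: [-0.0, 0.998, -0.056, -0.0]
contact_force: [-0.4, -0.9, -1.3]
gripper_width: 0.498
grasp_force: 0.0
```

Request:
jog_arm(motion="60 0 0 0 0 0 0; 60 0 0 -0.03 0 0 0; 60 0 0 -0.1 0 0 0; 60 0 0 -0.2 0 0 0; 60 0 0 -0.3 0 0 0")

```text
time: 17.3
tool_pos: [0.6121, -0.1268, 0.2179]
tool_rot: [0.0, 0.998, -0.056, 0.0]
contact_force: [1.0, -0.8, 0.2]
gripper_width: 0.597
grasp_force: 0.0
```

```bash
python3 -c "
from h import *
go([.4,-.3,.25],-6.7)"
```

```text
t 17.3 tcp [ 0.6121 -0.1268  0.2179] F [ 1.  -0.8  0.2] shift [-0.3827  0.3918 -0.0645] turn [ 0.0001 -0.0006  0.003 ]
```

Request:
jog_arm(motion="60 -0.06 0.06 -0.03 0 0 0; 60 -0.14 0.14 -0.06 0 0 0; 60 -0.22 0.22 -0.065 0 0 0; 60 -0.3 0.31 -0.065 0 0 0; 60 -0.38 0.39 -0.065 0 0 0")

```text
time: 17.92
tool_pos: [0.4001, -0.3004, 0.2494]
tool_rot: [0.001, 0.998, -0.056, 0.001]
contact_force: [-0.3, -0.3, -0.3]
gripper_width: 0.603
grasp_force: 0.0
```

```bash
python3 - <<'E'
from h import *
a=np.radians(-6.7);u=np.array([np.cos(a),np.sin(a)]);n=np.array([-u[1],u[0]]);o=np.array([.614,-.1255])
ims=[]
for c in("top","scene"):
    C,H,W=key(c,.055,.14,(.52,.7),(-.2,-.05))
    X=(W[...,:2]-o)@u*1000
    k=(H[...,0]>6)&(H[...,0]<18)&(H[...,1]>150)&box(W,.6,.72,-.19,-.07,.045,.07);print("print jig x",np.percentile(X[k],[3,97]).round(1))
    for t in("t_key","build_plate"):print(t,[(round(float(d["p"]),2),np.round(d["at"],3).tolist()) for d in place_of(c,t)[:3]])
    ims.append(cv2.resize(C[170:300,300:430] if c=="top" else C[180:310,280:410],(400,400),interpolation=cv2.INTER_CUBIC)[:,:,::-1])
cv2.imwrite("pics/end.png",np.hstack(ims))
E
```

```text
top red 110 [ 609.6 -124. ] [12.  68.5] 81.3 top z 0.1017 min z 0.0666
print jig x [48.3 76.6]
t_key [(0.64, [0.614, -0.126, 0.043])]
build_plate [(0.93, [0.384, 0.134, -0.0]), (0.85, [0.8, 0.154, 0.003]), (0.67, [0.628, -0.126, 0.036])]
scene red 210 [ 607.8 -124.1] [13.8 70.3] 85.0 top z 0.1025 min z 0.0622
print jig x [46.4 78.2]
t_key [(0.53, [0.61, -0.131, 0.039])]
build_plate [(0.74, [0.801, 0.157, -0.004]), (0.73, [0.635, -0.129, 0.034]), (0.72, [0.38, 0.131, -0.001])]
```

View pics/end.png

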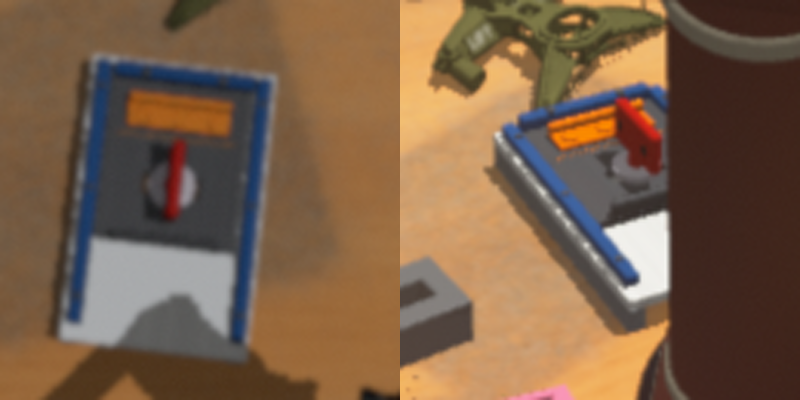

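In the last views the key is upright, with its collar on the plate and its handle along jig x (left picture, 177,180). The plate's rear edge is against the blue stop (185,75).

```bash
python3 -c "
from plant import *
print(job_done())"
```

```text
the job is handed in; nothing more can be done
None
```

The job is handed in after about 18 s of robot time: the plate is home against the blue end stop, and the T-key is seated, turned a quarter turn and left upright, with the other things not touched.

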